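# Tea tin from behind the jars

## Robot

A 7-joint arm with a two-finger parallel gripper is mounted at the origin on the work surface. World frame = base frame: x ahead of the robot, y to its left, z up, the work surface at z = 0. Lengths are in m, angles in rad, forces in N, time in s.
With the tool pointing down it reaches from about 0.4 to 0.875 m from the base axis. Payload 4.4 kg.
Tool frame: the origin (TCP) lies at the very end of the fingers, on their centre line; the grasp point (between the pads) lies arm.grasp_offset behind it (arm.grasp_offset is the distance from the TCP to the grasp point, in m); x points along the fingers, z is the direction in which the jaws open and shut, and the axes are right-handed (so a half turn about x gives the same grasp; the last joint's range is limited). The gripper opens to 85 mm and grips with 20 to 120 N. Pads are 22 mm wide; open, the fingers measure 114 mm over their backs; the gripper's body (76 mm by 85 mm) begins 54 mm behind the grasp point. The pads swing forward as they close: fully open they stand 13 mm farther back than shut.
Start: joints at [-1.406, 0.628, 0.038, 1.517, -0.027, 0.996, -0.02], TCP at [0.149, 0.633, 0.206] pointing down, gripper open.
Joint ranges: [-3.06, 3.06], [-0.37, 2.12], [-1.25, 1.32], [0.18, 2.47], [-1.1, 4.24], [0.23, 1.98], [-2.94, 2.94]. Speed limits (rad/s): [2.57, 2.57, 3.14, 3.14, 3.14, 3.14, 3.14].

## Interface

Orientations are given as a rotation vector (axis times angle).
In Python, from plant import arm, capture, camera_info gives the robot as it stands. The module is installed in compiled form; this text tells all that it offers.
- The arm moves only by the tool jog_arm, never from a script. Its argument "increments" is one flat list of numbers, 4 for each row, row after row: the shift along the tool's x, y, z in mm, then the turn about the tool's x in rad. In form: [dx, dy, dz, yaw, dx, dy, dz, yaw, ...]. A call has 1 to 8 rows; each row is the pose to reach, as a shift and turn from the pose commanded when the call began, along the tool's axes at that moment; what a row does not reach only later rows make up. A row lasts 1/12 s, in which the tool goes at most 41.7 mm and 7.16 degrees, less where a joint would pass 70% of its speed; a pose out of reach is approached as far as the arm can. A call with a gripper value outside its range is refused whole. "claw" is the opening, from 0 (shut) to 1 (fully open), set as the call begins (left out, the last holds). The fingers move at their own pace and stop on an object; "force" is the grip in N (left out, the last holds). Time passes only in rows, so rows that repeat a pose let the fingers close. It gives the time, the measured TCP pose, the force and the opening at its end, in the units of the state.
- arm.read_state(): the state, without advancing time (a new reading comes with each control period).
- capture(name): name is "scene" or "top" or "wrist"; returns the picture (384x512x3 uint8, red, green, blue); there is no depth.
- camera_info(name): a dict with "fx", "fy", "cx", "cy" (pixels), "extrinsics" (4x4, takes a point from camera to world coordinates); the wrist camera has in their place "tool_from_camera" (4x4, takes a point from camera to tool coordinates, whose origin is the TCP and whose axes are the tool frame's). Camera axes: x right, y up, looking along -z (the intrinsics and any distortion apply to the point x, -y, -z); pixel columns grow to the right and rows downward; lengths in m; the calibration is good to about 2 mm. A picture is of the moment at which its call begins: read the wrist's pose just before it. camera_info takes no time and is no camera call.
- arm.hand_in(): hands the job in, once; it reports no verdict.
The state is a dict: "t": time; "joints": joint angles; "qvel": joint speeds; "joint_efforts": joint torques, N m; "ee_pos": TCP position; "eef_rot": TCP orientation; "wrist_force": force on the tool from outside, world axes, zero at the start; "torque": the same for the moment, N m; "finger_gap": finger opening in m.
Only numpy, scipy, OpenCV 4.12 (cv2) and the standard library are available. Lean on these libraries where they do the work, as an engineer would, in place of code of your own. Each camera call takes 0.05 s, during which the arm holds its last target. There are 200 camera calls.

## Task

Get the green tea tin out for the table: leave it where it is until you have first cleared all three lidded jars off the board, one after another, onto the round grey tray. Then stand the tin in the middle of the cork coaster, and only after that put each jar back, centred on the pad of its own colour. Keep jars and tin upright and do not shift the blue mug.

Things in the scene. Friction and masses are not known exactly. Their poses are not given: they have to be found in the camera images.
- jar_red: White ceramic storage jar with a red lid and a red band near its foot: a plain upright cylinder, 54 mm in diameter and 125 mm tall (the lid is the top 21 mm, the same diameter, fixed on), 0.25 to 0.5 kg. Origin: centre of its underside, z up. At the start it stands centred on the red pad.
- pad_red: The red jar's place: a flat red disc, 68 mm in diameter and 3 mm thick, fixed on the light wooden board (board 210 mm square, its top 10 mm above the table). Origin: centre of its underside, its jar stands 3 mm above this. The three pads lie 70 mm from the tin's starting place, left, right and on the robot's side, in any order of colours.
- jar_blue: White ceramic storage jar with a blue lid and a blue band near its foot: a plain upright cylinder, 54 mm in diameter and 125 mm tall (the lid is the top 21 mm, the same diameter, fixed on), 0.25 to 0.5 kg. Origin: centre of its underside, z up. At the start it stands centred on the blue pad.
- pad_blue: The blue jar's place: a flat blue disc, 68 mm in diameter and 3 mm thick, fixed on the light wooden board (board 210 mm square, its top 10 mm above the table). Origin: centre of its underside, its jar stands 3 mm above this. The three pads lie 70 mm from the tin's starting place, left, right and on the robot's side, in any order of colours.
- jar_yellow: White ceramic storage jar with a yellow lid and a yellow band near its foot: a plain upright cylinder, 54 mm in diameter and 125 mm tall (the lid is the top 21 mm, the same diameter, fixed on), 0.25 to 0.5 kg. Origin: centre of its underside, z up. At the start it stands centred on the yellow pad.
- pad_yellow: The yellow jar's place: a flat yellow disc, 68 mm in diameter and 3 mm thick, fixed on the light wooden board (board 210 mm square, its top 10 mm above the table). Origin: centre of its underside, its jar stands 3 mm above this. The three pads lie 70 mm from the tin's starting place, left, right and on the robot's side, in any order of colours.
- tin: Tea tin: a green upright cylinder with a brass-coloured lid, 56 mm in diameter and 50 mm tall in all, about 0.15 kg. Origin: centre of its underside, z up. At the start it stands on the board in the midst of the three taller jars, 15 mm from each; a salt and a pepper shaker (32 mm wide, 54 mm tall) stand some 82 mm behind it and 50 mm to either side.
- tray: Round grey serving tray, 220 mm in diameter, fixed; its floor is 4 mm thick and its rim, 4 mm wide, rises 10 mm above the table. Empty at the start, it takes the three jars side by side. To the left or to the right of the board. Origin: centre of its underside, on the table.
- coaster: Round cork coaster with a green ring printed on it, 92 mm in diameter and 4 mm thick, fixed on the table on the other side of the board from the tray. Origin: centre of its underside, on the table. The tin belongs at its centre.
- mug: Blue mug, 76 mm in diameter and 88 mm tall, with a handle, loose; stands about 120 mm beyond the coaster, seen from the robot. Not to be moved. Origin: centre of its underside.
Things that resemble listed ones, but are neither listed nor needed, are in the scene too. What is meant by the tin is not pink, and is the larger of those in its own colour.

How it is judged:
On the way, in this order (a step that is already met when the one before it is completed fails the run):
1. all three jars stand upright and released on the tray, while the tin is still in its starting place (horizontal distance between each of jar_red, jar_blue, jar_yellow and tray below 0.088 m and z of each of jar_red, jar_blue, jar_yellow in the frame of tray below 0.012 m and angle between each of jar_red, jar_blue, jar_yellow's own z axis and vertical below 0.12 rad and linear speed of each of jar_red, jar_blue, jar_yellow below 0.03 m/s and contact force between each of jar_red, jar_blue, jar_yellow and the fingers below 0.2 N and distance of tin from where it was at the start of the episode below 0.03 m), for 0.2 s.
2. the tin stands released in the middle of the coaster, while the three jars are still on the tray (horizontal distance between each of jar_red, jar_blue, jar_yellow and tray below 0.088 m and z of each of jar_red, jar_blue, jar_yellow in the frame of tray below 0.012 m and angle between each of jar_red, jar_blue, jar_yellow, tin's own z axis and vertical below 0.12 rad and linear speed of each of jar_red, jar_blue, jar_yellow, tin below 0.03 m/s and contact force between each of jar_red, jar_blue, jar_yellow, tin and the fingers below 0.2 N and horizontal distance between tin and coaster below 0.015 m and z of tin in the frame of coaster below 0.01 m), for 0.2 s.
At the end, for the whole second after the job is handed in: Each jar stands upright, released and at rest on the pad of its own colour, its centre within 15 mm of the pad's; the tin stands upright, released and at rest on the coaster within 15 mm of its centre; the mug is within 20 mm of where it was (horizontal distance between jar_red and pad_red below 0.015 m and z of jar_red in the frame of pad_red below 0.009 m and angle between each of jar_red, jar_blue, jar_yellow, tin's own z axis and vertical below 0.12 rad and linear speed of each of jar_red, jar_blue, jar_yellow, tin below 0.03 m/s and horizontal distance between jar_blue and pad_blue below 0.015 m and z of jar_blue in the frame of pad_blue below 0.009 m and horizontal distance between jar_yellow and pad_yellow below 0.015 m and z of jar_yellow in the frame of pad_yellow below 0.009 m and horizontal distance between tin and coaster below 0.015 m and z of tin in the frame of coaster below 0.01 m and distance of mug from where it was at the start of the episode below 0.02 m); the robot touches nothing.
It fails at once if a jar or the tin is tipped by more than 30 degrees (angle between any of jar_red, jar_blue, jar_yellow, tin's own z axis and vertical above 0.52 rad).
It fails at once if the mug is shifted by more than 20 mm (distance of mug from where it was at the start of the episode above 0.02 m).
It also fails if it takes over 147 s, if anything falls off the work surface, if the arm or the gripper's body presses on something with over 40 N, if the wrist force passes 120 N, or if a joint passes its speed limit or range.

## Working session

There is one attempt and no reset: what is moved stays moved. The work goes in short steps, Python scripts to look and compute and a tool call to move; the robot and the scene stay as the last step left them, time stands still between calls to the robot, and variables do not carry over. Pictures are saved under pics/ and viewed, on a budget of 14 in all, crops included, one or two more only if the job needs it, and the job is handed in when it is done.

Besides the shell and the picture viewer there is one more tool, called after "Call:" as name(argument=value, ...), one argument or row to a line, values as JSON. jog_arm: Moves the arm, as the interface text tells. Its arguments: {"type":"object","properties":{"increments":{"type":"array","items":{"type":"number"}},"claw":{"type":"number"},"force":{"type":"number"}},"required":["increments"]}

```bash
mkdir -p pics && cat > h.py <<'E'
import numpy as np, cv2
from plant import arm, capture, camera_info
from scipy.spatial.transform import Rotation as R
def save(n,f,crop=None,s=1):
    im=capture(n)[:,:,::-1].copy()
    cv2.imwrite(f'pics/full_{f}.png',im)
    if crop: im=im[crop[1]:crop[3],crop[0]:crop[2]]
    if s!=1: im=cv2.resize(im,None,fx=s,fy=s,interpolation=cv2.INTER_CUBIC)
    cv2.imwrite(f'pics/{f}.png',im)
def w(n,u,v,z):
    c=camera_info(n); E=np.array(c['extrinsics'])
    d=np.array([(u-c['cx'])/c['fx'],-(v-c['cy'])/c['fy'],-1.]); d=E[:3,:3]@d; o=E[:3,3]
    return (o+d*(z-o[2])/d[2]).round(4)
def proj(n,p):
    c=camera_info(n);E=np.array(c['extrinsics']); q=E[:3,:3].T@(np.array(p)-E[:3,3])
    return (c['cx']+c['fx']*q[0]/-q[2], c['cy']-c['fy']*q[1]/-q[2])
E
python3 - <<'E'
from h import *
s=arm.read_state();print(s);print(arm.grasp_offset);print(R.from_rotvec(s['eef_rot']).as_matrix().round(3))
print(camera_info('top'));print(camera_info('wrist'))
save('top','top0',s=1.5);save('scene','scene0',s=1.5)
E
```

```text
{'t': 0.0, 'joints': array([-1.40580163,  0.62934552,  0.0384451 ,  1.51838706, -0.02696386,
        0.99629327, -0.01997963]), 'qvel': array([ 4.81757723e-04, -1.08302770e-03, -5.51204595e-04, -6.43792376e-04,
       -8.02036670e-04,  7.89275892e-04,  3.02449493e-05]), 'joint_efforts': array([-4.64225595e-04, -5.63402081e+01,  1.22604545e+00, -1.93449157e+01,
        1.09489143e-02,  1.03272949e-02, -6.99481220e-06]), 'ee_pos': array([0.14851788, 0.63210334, 0.20458351]), 'eef_rot': array([-1.03879779,  1.31106274,  1.03673555]), 'wrist_force': array([ 0.23384249, -0.06542584,  0.44413464]), 'torque': array([-0.00680298, -0.01037928,  0.0116388 ]), 'finger_gap': 0.08561999230543459}
0.0187
[[-0.    -0.973  0.229]
 [-0.002  0.229  0.973]
 [-1.    -0.    -0.002]]
{'fx': 441.8556263695172, 'fy': 441.8556263695172, 'cx': 247.06418059090794, 'cy': 189.0789109887909, 'extrinsics': array([[-1.62503070e-02,  9.80356806e-01, -1.96561593e-01,
         3.70539031e-01],
       [-9.99703480e-01, -1.94961764e-02, -1.45894259e-02,
         3.98122064e-04],
       [-1.81350424e-02,  1.96266226e-01,  9.80382930e-01,
         1.05320016e+00],
       [ 0.00000000e+00,  0.00000000e+00,  0.00000000e+00,
         1.00000000e+00]])}
{'fx': 277.8170414229574, 'fy': 277.8170414229574, 'cx': 257.6195594378321, 'cy': 188.51194695686135, 'tool_from_camera': array([[-1.03202110e-03,  3.24646467e-01, -9.45834873e-01,
        -1.66853533e-01],
       [-1.03377069e-03,  9.45834525e-01,  3.24647476e-01,
         8.30403320e-02],
       [ 9.99998933e-01,  1.31281941e-03, -6.40511183e-04,
        -4.71630013e-04],
       [ 0.00000000e+00,  0.00000000e+00,  0.00000000e+00,
         1.00000000e+00]])}
```

View pics/top0.png

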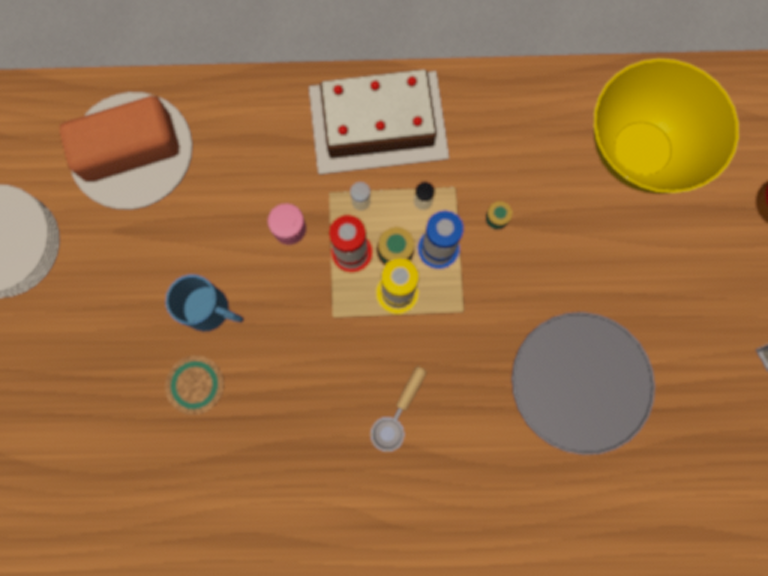

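View pics/scene0.png

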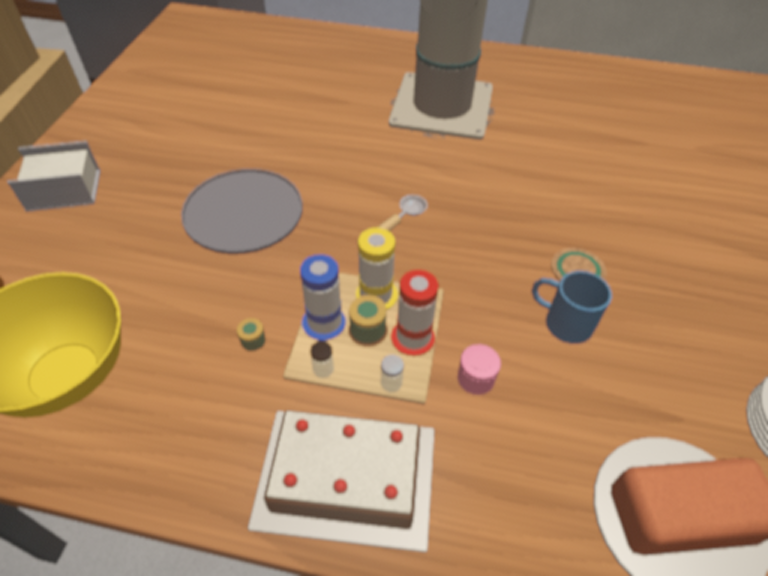

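The top picture shows these candidates, in 1.5x pixels:
- **Brass and green tins:** the larger one is amid the jars at (396,245). A small one is at (499,214).
- **Pink tin:** (286,222).
- **Jars:** red lid at (348,229), blue at (444,229), yellow at (400,274).
- **Tray, coaster, mug:** tray at (582,383), coaster at (194,385), mug at (197,303).

I choose the tin at (396,245), since it is the larger of the two and stands between the jars. I'll check it in a close crop.

```bash
python3 - <<'E'
from h import *
im=cv2.imread('pics/full_top0.png')
a=cv2.resize(im[115:215,205:365],None,fx=5,fy=5,interpolation=cv2.INTER_CUBIC)
cv2.imwrite('pics/crop0.png',a)
f=1.5
for n,u,v,z in [('red',348,229,.138),('blue',444.5,229,.138),('yel',400,274,.138),('tin',396,244,.06),('tray',582.5,383,.01),('coaster',194,385,.004),('mugtop',190,301,.088),('pink',286,222,.05),('small',499,212,.03)]:
    print(n,w('top',u/f,v/f,z))
E
```

```text
red [0.6345 0.0451 0.138 ]
blue [ 0.6315 -0.0929  0.138 ]
yel [ 0.567  -0.0277  0.138 ]
tin [ 0.6313 -0.0251  0.06  ]
tray [ 0.4161 -0.3099  0.01  ]
coaster [0.4237 0.2967 0.004 ]
mugtop [0.5431 0.2834 0.088 ]
pink [0.6734 0.1471 0.05  ]
small [ 0.6887 -0.1922  0.03  ]
```

View pics/crop0.png

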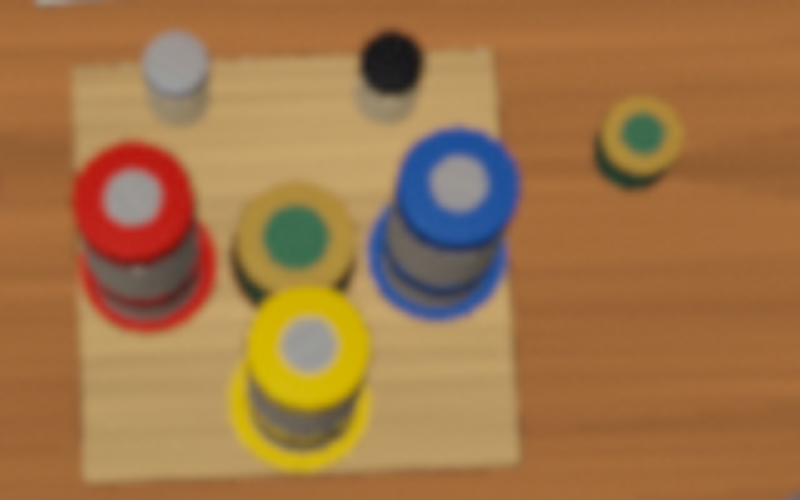

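The crop confirms it: the larger brass and green tin is at crop (296,237), between the three jars. The small lookalike is at crop (641,135). Next I fit the board geometry.

```bash
cat >> h.py <<'E'
def go(x,y,z,yaw=None):
    "tool-frame shift mm from measured pose to world TCP target"
    s=arm.read_state(); M=R.from_rotvec(s['eef_rot']).as_matrix()
    d=M.T@(np.array([x,y,z])-s['ee_pos'])*1000
    print('t',round(s['t'],2),'at',s['ee_pos'].round(4),'shift mm',d.round(1))
E
python3 - <<'E'
from h import *
from scipy.optimize import least_squares
obs=[('r',.138,231.4,155),('b',.138,296.6,152.4),('y',.138,266.6,184.4),('t',.06,264.2,162.4),('r',.013,234.6,168),('b',.013,292.6,165.6),('y',.013,265,195.6)]
def pos(p,k):
    c,s=np.cos(p[2]),np.sin(p[2]); X=np.array([c,s]);Y=np.array([-s,c])
    return p[:2]+.07*{'r':Y,'b':-Y,'y':-X,'t':0*X}[k]
f=lambda p:np.concatenate([np.array(proj('top',[*pos(p,k),z]))-[u,v] for k,z,u,v in obs])
r=least_squares(f,[.63,-.025,0]);print(r.x,r.fun.round(1))
for k in 'rbyt':print(k,pos(r.x,k).round(4))
y=pos(r.x,'y'); go(y[0],y[1],.2); go(y[0],y[1],.086)
E
```

```text
[ 0.63218478 -0.02472806  0.02585715] [ 0.5 -0.5  0.5 -0.9 -0.4  0.5 -0.4 -0.1  0.   0.6 -0.3  0.4 -0.1  0.1]
r [0.6304 0.0452]
b [ 0.634  -0.0947]
y [ 0.5622 -0.0265]
t [ 0.6322 -0.0247]
t 0.1 at [0.1485 0.6322 0.2047] shift mm [   5.6 -553.4 -546.6]
t 0.1 at [0.1485 0.6322 0.2047] shift mm [ 119.6 -553.4 -546.4]
```

Call:
jog_arm(
  increments=[0, -23, -23, 0, 0, -46, -46, 0, 0, -69, -69, 0, 0, -92, -92, 0, 0, -115, -115, 0, 0, -138, -138, 0, 0, -161, -161, 0, 0, -184, -184, 0],
  claw=1,
  force=50,
)

```text
t: 0.77
ee_pos: [0.2861, 0.4099, 0.2053]
eef_rot: [-1.038, 1.31, 1.038]
wrist_force: [0.5, 0.3, -0.5]
finger_gap: 0.0855
```

Call:
jog_arm(
  increments=[0, -23, -23, 0, 0, -46, -46, 0, 0, -69, -69, 0, 0, -92, -92, 0, 0, -115, -115, 0, 0, -138, -138, 0, 0, -161, -161, 0, 0, -184, -184, 0],
)

```text
t: 1.43
ee_pos: [0.4231, 0.1888, 0.2054]
eef_rot: [-1.037, 1.31, 1.038]
wrist_force: [0.4, -0.0, 0.1]
finger_gap: 0.0852
```

Call:
jog_arm(
  increments=[0, -25, -25, 0, 0, -50, -50, 0, 0, -75, -75, 0, 0, -100, -100, 0, 0, -125, -125, 0, 0, -150, -150, 0, 0, -170, -168, 0, 0, -184, -178, 0],
)

```text
t: 2.1
ee_pos: [0.5621, -0.0293, 0.2052]
eef_rot: [-1.036, 1.312, 1.033]
wrist_force: [-0.1, -0.1, 1.4]
finger_gap: 0.0854
```

```bash
python3 - <<'E'
from h import *
print(arm.read_state()['joints'].round(2))
save('wrist','w1',s=1.3)
go(.5622,-.0265,.086)
E
```

```text
[-0.07  0.5   0.11  1.77 -0.07  0.87  1.4 ]
t 2.15 at [ 0.5641 -0.0314  0.2052] shift mm [119.2   3.4   4.7]
```

View pics/w1.png

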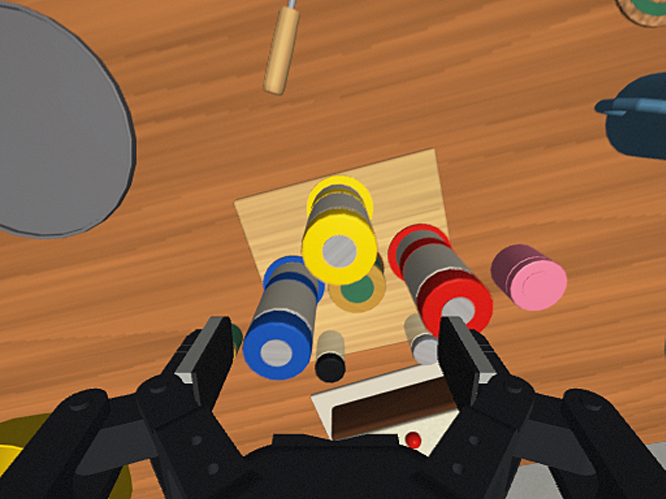

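The wrist view shows the yellow lid at about (340,250), red at (458,310) and blue at (277,353). The jaws are clear around yellow. I'll compare lid positions from this camera.

```bash
cat >> h.py <<'E'
def ww(u,v,z,s=None):
    s=s or arm.read_state(); c=camera_info('wrist'); M=R.from_rotvec(s['eef_rot']).as_matrix(); T=np.array(c['tool_from_camera'])
    d=M@T[:3,:3]@np.array([(u-c['cx'])/c['fx'],-(v-c['cy'])/c['fy'],-1.]); o=s['ee_pos']+M@T[:3,3]
    return (o+d*(z-o[2])/d[2]).round(4)
E
python3 - <<'E'
from h import *
for u,v in [(340,249),(458,308),(277,350)]: print(ww(u/1.3,v/1.3,.138))
E
```

```text
[ 0.5652 -0.0286  0.138 ]
[0.6299 0.0444 0.138 ]
[ 0.6335 -0.0942  0.138 ]
```

Call:
jog_arm(
  increments=[10, 0, 0, 0, 25, 0, 0, 0, 40, 0, 0, 0, 50, 0, 0, 0, 50, 0, 0, 0, 50, 0, 0, 0],
)

```text
t: 2.65
ee_pos: [0.5602, -0.0241, 0.1548]
eef_rot: [-1.037, 1.31, 1.04]
wrist_force: [-0.7, 0.1, 0.2]
finger_gap: 0.0853
```

```bash
python3 - <<'E'
from h import *
go(.5635,-.027,.086)
E
```

```text
t 2.65 at [ 0.5602 -0.0241  0.1548] shift mm [68.8 -4.  -2.1]
```

Call:
jog_arm(
  increments=[0, -2, -1, 0, 5, -4, -2, 0, 20, -4, -2, 0, 37, -4, -2, 0, 54, -4, -2, 0, 69, -4, -2, 0, 69, -4, -2, 0],
)

```text
t: 3.23
ee_pos: [0.563, -0.0279, 0.0843]
eef_rot: [-1.036, 1.313, 1.04]
wrist_force: [-0.7, -0.2, 0.3]
finger_gap: 0.0853
```

Call:
jog_arm(
  increments=[0, 0, 0, 0, 0, 0, 0, 0, 0, 0, 0, 0, 0, 0, 0, 0, 0, 0, 0, 0, 0, 0, 0, 0, 0, 0, 0, 0],
  claw=0,
  force=50,
)

```text
t: 3.82
ee_pos: [0.5658, -0.0279, 0.0881]
eef_rot: [-1.039, 1.307, 1.036]
wrist_force: [0.3, 0.6, 6.0]
finger_gap: 0.0523
```

```bash
python3 - <<'E'
from h import *
s=arm.read_state();print(s['finger_gap'],s['ee_pos'],s['wrist_force'])
tc=np.array([.4161,-.3099])
# jar spots on tray
for a in (60,180,300):
    p=tc+.060*np.array([np.cos(np.radians(a)),np.sin(np.radians(a))]);print(a,p.round(4),np.hypot(*p).round(3));go(*p,.086)
E
```

```text
0.05232239583739174 [ 0.56583135 -0.02786531  0.08806201] [0.34736827 0.64092164 6.00240201]
60 [ 0.4461 -0.2579] 0.515
t 3.82 at [ 0.5658 -0.0279  0.0881] shift mm [   1.7   63.9 -251.4]
180 [ 0.3561 -0.3099] 0.472
t 3.82 at [ 0.5658 -0.0279  0.0881] shift mm [   1.4  139.7 -322.5]
300 [ 0.4461 -0.3619] 0.574
t 3.82 at [ 0.5658 -0.0279  0.0881] shift mm [   1.7   40.2 -352.5]
```

Call:
jog_arm(
  increments=[-8, 0, 0, 0, -22, 0, 0, 0, -40, 0, 0, 0, -55, 8, -10, 0, -62, 22, -30, 0, -62, 34, -58, 0, -62, 46, -88, 0, -62, 58, -118, 0],
)

```text
t: 4.48
ee_pos: [0.48, -0.1301, 0.149]
eef_rot: [-1.039, 1.309, 1.038]
wrist_force: [0.4, -0.1, -2.0]
finger_gap: 0.0523
```

Call:
jog_arm(
  increments=[0, 12, -30, 0, 0, 24, -60, 0, 0, 36, -90, 0, 0, 48, -120, 0, 0, 60, -150, 0, 0, 70, -178, 0, 0, 77, -196, 0, 0, 80, -204, 0],
)

```text
t: 5.15
ee_pos: [0.3539, -0.3127, 0.1489]
eef_rot: [-1.034, 1.313, 1.033]
wrist_force: [0.7, 0.3, -3.6]
finger_gap: 0.0523
```

```bash
python3 - <<'E'
from h import *
s=arm.read_state();print(s['finger_gap'],s['ee_pos'],s['wrist_force'],s['joints'].round(2))
save('wrist','w2',s=1.3)
go(.3561,-.3099,.079)
E
```

```text
0.05234050451743291 [ 0.35385248 -0.31267835  0.1489271 ] [ 0.6548564   0.34848926 -3.64375999] [ 0.61  0.47  0.07  2.06 -0.05  0.62  2.06]
t 5.2 at [ 0.354  -0.3128  0.1488] shift mm [69.8 -1.4  3.5]
```

View pics/w2.png

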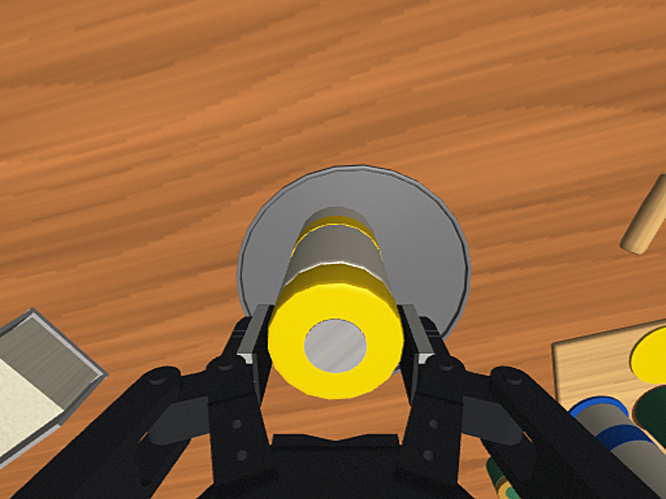

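The yellow jar is held upright in the jaws at (335,340), over the tray, whose rim spans columns 238 to 470. I'll lower it.

Call:
jog_arm(
  increments=[10, 0, 2, 0, 28, 0, 2, 0, 46, 0, 2, 0, 58, 0, 2, 0, 64, 0, 2, 0, 68, 0, 2, 0, 70, 0, 2, 0, 70, 0, 2, 0],
)

```text
t: 5.87
ee_pos: [0.358, -0.3072, 0.0792]
eef_rot: [-1.039, 1.308, 1.038]
wrist_force: [0.0, -0.3, -2.4]
finger_gap: 0.0523
```

Call:
jog_arm(
  increments=[0, 0, 0, 0, 0, 0, 0, 0, 0, 0, 0, 0, 0, 0, 0, 0, -10, 0, 0, 0, -35, 0, 0, 0, -65, 0, 0, 0, -90, 0, 0, 0],
  claw=1,
)

```text
t: 6.53
ee_pos: [0.3569, -0.3079, 0.17]
eef_rot: [-1.037, 1.31, 1.037]
wrist_force: [1.1, -0.4, -0.7]
finger_gap: 0.0854
```

```bash
python3 - <<'E'
from h import *
s=arm.read_state();print(s['finger_gap'])
go(.6340,-.0945,.168)
E
```

```text
0.08538365649879025
t 6.53 at [ 0.3569 -0.3079  0.17  ] shift mm [   1.9 -220.8  271.2]
```

Call:
jog_arm(
  increments=[0, -15, 18, 0, 0, -38, 46, 0, 0, -61, 74, 0, 0, -84, 102, 0, 0, -107, 130, 0, 0, -130, 158, 0, 0, -153, 186, 0, 0, -176, 214, 0],
)

```text
t: 7.2
ee_pos: [0.5785, -0.1385, 0.1686]
eef_rot: [-1.038, 1.31, 1.037]
wrist_force: [0.8, -1.0, 0.8]
finger_gap: 0.0857
```

Call:
jog_arm(
  increments=[0, -22, 27, 0, 0, -38, 48, 0, 0, -45, 57, 0, 10, -45, 57, 0, 30, -45, 57, 0, 55, -45, 57, 0, 75, -45, 57, 0, 82, -45, 57, 0],
)

```text
t: 7.87
ee_pos: [0.6295, -0.0968, 0.0829]
eef_rot: [-1.033, 1.317, 1.04]
wrist_force: [-1.2, 0.4, -0.4]
finger_gap: 0.0854
```

Call:
jog_arm(
  increments=[0, 0, 0, 0, 0, 0, 0, 0, 0, 0, 0, 0, 0, 0, 0, 0, 0, 0, 0, 0, 0, 0, 0, 0, 0, 0, 0, 0],
  claw=0,
)

```text
t: 8.45
ee_pos: [0.6351, -0.095, 0.0881]
eef_rot: [-1.039, 1.308, 1.036]
wrist_force: [-0.6, 0.4, 6.5]
finger_gap: 0.0525
```

```bash
python3 - <<'E'
from h import *
s=arm.read_state();print(s['finger_gap'],s['wrist_force'],s['ee_pos'])
go(.4461,-.3619,.1)
E
```

```text
0.0525206508176009 [-0.60229812  0.37735195  6.47471025] [ 0.63509635 -0.09502272  0.08807587]
t 8.45 at [ 0.6351 -0.095   0.0881] shift mm [ -12.2  122.9 -303. ]
```

Call:
jog_arm(
  increments=[-8, 0, 0, 0, -22, 0, 0, 0, -40, 0, 0, 0, -55, 6, -12, 0, -62, 18, -40, 0, -62, 30, -70, 0, -62, 42, -100, 0, -62, 54, -130, 0],
)

```text
t: 9.12
ee_pos: [0.5502, -0.2094, 0.1484]
eef_rot: [-1.037, 1.31, 1.039]
wrist_force: [0.4, -0.9, -4.7]
finger_gap: 0.0525
```

Call:
jog_arm(
  increments=[0, 12, -30, 0, 0, 24, -60, 0, 0, 36, -90, 0, 0, 48, -120, 0, 0, 58, -145, 0, 0, 65, -164, 0, 0, 68, -173, 0, 0, 68, -173, 0],
)

```text
t: 9.78
ee_pos: [0.4438, -0.364, 0.1483]
eef_rot: [-1.034, 1.313, 1.035]
wrist_force: [-0.1, -0.4, -5.2]
finger_gap: 0.0526
```

Call:
jog_arm(
  increments=[10, 0, 0, 0, 28, 0, 0, 0, 46, 0, 0, 0, 58, 0, 0, 0, 64, 0, 0, 0, 68, 0, 0, 0, 70, 0, 0, 0, 70, 0, 0, 0],
)

```text
t: 10.45
ee_pos: [0.4477, -0.3596, 0.0793]
eef_rot: [-1.039, 1.307, 1.039]
wrist_force: [-0.5, 2.0, -1.6]
finger_gap: 0.0524
```

Call:
jog_arm(
  increments=[0, 0, 0, 0, 0, 0, 0, 0, 0, 0, 0, 0, 0, 0, 0, 0, -10, 0, 0, 0, -35, 0, 0, 0, -65, 0, 0, 0, -90, 0, 0, 0],
  claw=1,
)

```text
t: 11.12
ee_pos: [0.4462, -0.362, 0.1707]
eef_rot: [-1.038, 1.31, 1.036]
wrist_force: [0.8, -0.3, 0.3]
finger_gap: 0.0853
```

```bash
python3 - <<'E'
from h import *
save('top','t2',s=1.5)
go(.6304,.0450,.168)
E
```

```text
t 11.17 at [ 0.4488 -0.3641  0.1756] shift mm [  6.6 -82.9 439.9]
```

View pics/t2.png

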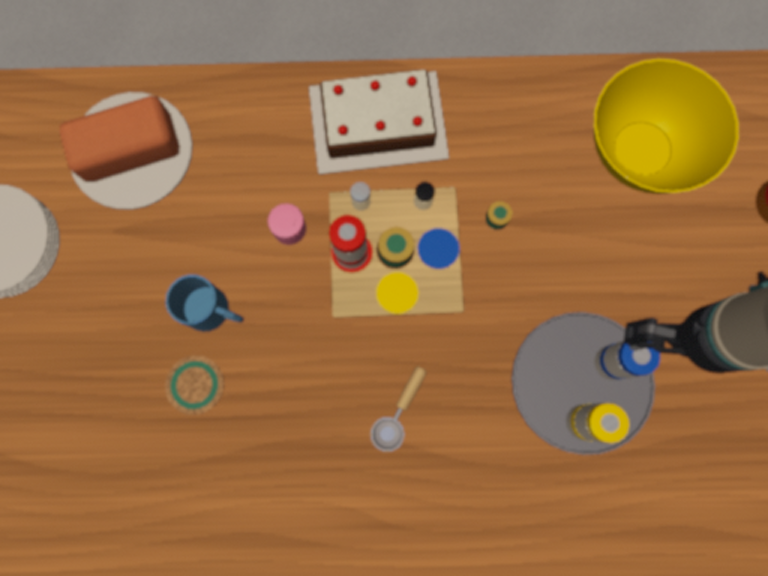

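Yellow and blue stand upright inside the tray, at (600,423) and (632,358). The tin has not moved, at (396,245). Red is next.

Call:
jog_arm(
  increments=[0, -4, 20, 0, 0, -10, 50, 0, 0, -17, 85, 0, 0, -24, 120, 0, 0, -31, 155, 0, 0, -38, 190, 0, 0, -45, 225, 0, 0, -52, 260, 0],
)

```text
t: 11.83
ee_pos: [0.5569, -0.119, 0.1693]
eef_rot: [-1.038, 1.309, 1.036]
wrist_force: [0.5, 0.8, 0.9]
finger_gap: 0.0854
```

Call:
jog_arm(
  increments=[0, -7, 35, 0, 0, -14, 70, 0, 0, -21, 105, 0, 0, -27, 135, 0, 0, -32, 160, 0, 0, -34, 172, 0, 0, -34, 177, 0, 0, -34, 177, 0],
)

```text
t: 12.5
ee_pos: [0.6296, 0.0444, 0.1686]
eef_rot: [-1.038, 1.31, 1.038]
wrist_force: [0.5, -0.8, 0.8]
finger_gap: 0.0857
```

Call:
jog_arm(
  increments=[10, 0, 0, 0, 30, 0, 0, 0, 55, 0, 0, 0, 75, 0, 0, 0, 82, 0, 0, 0, 82, 0, 0, 0, 82, 0, 0, 0],
)

```text
t: 13.08
ee_pos: [0.6297, 0.0425, 0.0866]
eef_rot: [-1.037, 1.311, 1.036]
wrist_force: [0.3, 0.1, 0.4]
finger_gap: 0.0855
```

Call:
jog_arm(
  increments=[0, 0, 0, 0, 0, 0, 0, 0, 0, 0, 0, 0, 0, 0, 0, 0, 0, 0, 0, 0, 0, 0, 0, 0, 0, 0, 0, 0],
  claw=0,
)

```text
t: 13.67
ee_pos: [0.631, 0.0444, 0.0882]
eef_rot: [-1.039, 1.307, 1.036]
wrist_force: [-0.1, 1.2, 6.3]
finger_gap: 0.0523
```

```bash
python3 - <<'E'
from h import *
s=arm.read_state();print(s['finger_gap'],s['wrist_force'],s['ee_pos'])
go(.4461,-.2579,.1)
E
```

```text
0.05225726335574799 [-0.11126782  1.16090097  6.33023277] [0.63103155 0.04435883 0.08822754]
t 13.67 at [0.631  0.0444 0.0882] shift mm [ -12.4  110.9 -336.5]
```

Call:
jog_arm(
  increments=[-8, 0, 0, 0, -22, 0, 0, 0, -42, 0, 0, 0, -60, 12, 0, 0, -72, 36, 0, 0, -72, 66, -8, 0, -72, 90, -30, 0, -72, 106, -60, 0],
)

```text
t: 14.33
ee_pos: [0.5099, 0.0131, 0.1588]
eef_rot: [-1.04, 1.307, 1.044]
wrist_force: [1.2, -1.4, -2.4]
finger_gap: 0.0525
```

Call:
jog_arm(
  increments=[0, 4, -34, 0, 0, 4, -70, 0, 0, 4, -106, 0, 0, 4, -142, 0, 0, 4, -178, 0, 0, 4, -214, 0, 0, 4, -244, 0, 0, 4, -264, 0],
)

```text
t: 15.0
ee_pos: [0.4467, -0.2501, 0.1589]
eef_rot: [-1.036, 1.313, 1.034]
wrist_force: [0.5, 0.4, -2.2]
finger_gap: 0.0525
```

Call:
jog_arm(
  increments=[0, 0, -10, 0, 12, 0, -12, 0, 34, 0, -12, 0, 56, 0, -12, 0, 68, 0, -12, 0, 75, 0, -12, 0, 79, 0, -12, 0, 80, 0, -12, 0],
)

```text
t: 15.67
ee_pos: [0.4466, -0.2567, 0.0792]
eef_rot: [-1.038, 1.308, 1.039]
wrist_force: [-2.3, 3.0, 8.9]
finger_gap: 0.0525
```

Call:
jog_arm(
  increments=[0, 0, 0, 0, 0, 0, 0, 0, 0, 0, 0, 0, 0, 0, 0, 0, -10, 0, 0, 0, -35, 0, 0, 0, -65, 0, 0, 0, -90, 0, 0, 0],
  claw=1,
)

```text
t: 16.33
ee_pos: [0.4458, -0.258, 0.1706]
eef_rot: [-1.038, 1.31, 1.037]
wrist_force: [0.1, -0.5, 0.7]
finger_gap: 0.0858
```

```bash
python3 - <<'E'
from h import *
save('wrist','w3',s=1.3)
go(.632,-.0248,.12)
E
```

```text
t 16.38 at [ 0.4487 -0.2596  0.1751] shift mm [  55.6 -124.1  270.7]
```

View pics/w3.png

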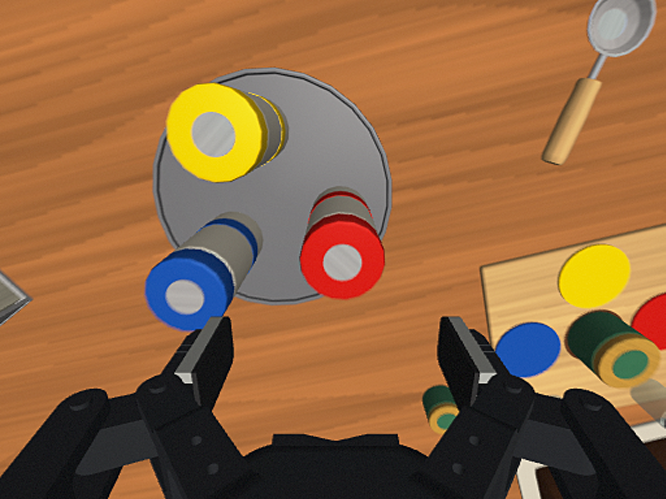

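All three jars are upright inside the tray and released: yellow at (225,130), blue at (185,290), red at (342,255). The tin is still on the board at (610,350). Now the tin.

Call:
jog_arm(
  increments=[0, -10, 20, 0, 0, -25, 52, 0, 0, -41, 86, 0, 0, -57, 120, 0, 0, -73, 154, 0, 0, -89, 188, 0, 0, -105, 222, 0, 0, -118, 248, 0],
)

```text
t: 17.05
ee_pos: [0.6192, -0.0397, 0.1693]
eef_rot: [-1.039, 1.306, 1.039]
wrist_force: [0.5, 0.2, -0.3]
finger_gap: 0.0852
```

Call:
jog_arm(
  increments=[0, -8, 16, 0, 0, -10, 21, 0, 10, -10, 21, 0, 35, -10, 21, 0, 65, -10, 21, 0, 80, -10, 21, 0, 80, -10, 21, 0, 80, -10, 21, 0],
)

```text
t: 17.72
ee_pos: [0.6303, -0.0275, 0.0878]
eef_rot: [-1.035, 1.314, 1.037]
wrist_force: [0.3, -0.0, 1.2]
finger_gap: 0.0854
```

```bash
python3 - <<'E'
from h import *
save('wrist','w4',s=1.3)
s=arm.read_state();print(s['ee_pos'])
E
```

```text
[ 0.63162896 -0.02702575  0.08902047]
```

View pics/w4.png

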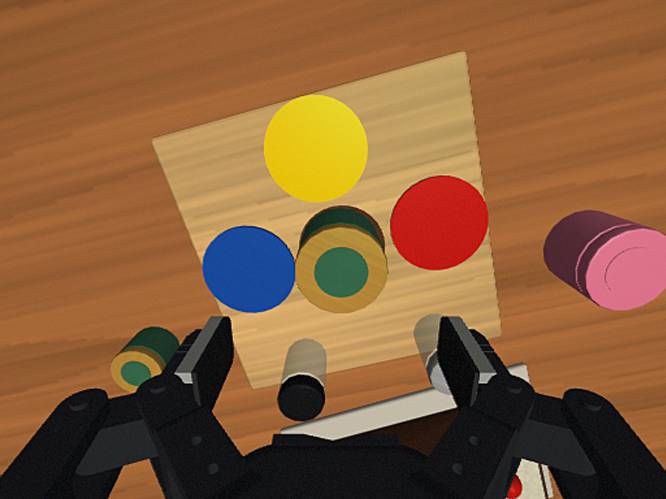

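```bash
python3 - <<'E'
from h import *
for n,u,v,z in [('tin',341,271,.06),('pr',439,223,.013),('pb',249,269,.013),('py',316,148,.013),('black',302,400,.064),('silver',452,378,.064)]: print(n,ww(u/1.3,v/1.3,z))
go(.6322,-.0247,.022)
E
```

```text
tin [ 0.6327 -0.024   0.06  ]
pr [0.6329 0.0468 0.013 ]
pb [ 0.6353 -0.0925  0.013 ]
py [ 0.564 -0.024  0.013]
black [ 0.7148 -0.0695  0.064 ]
silver [0.7202 0.0289 0.064 ]
t 17.77 at [ 0.6316 -0.027   0.089 ] shift mm [67.  -0.   2.5]
```

Call:
jog_arm(
  increments=[8, 0, 0, 0, 22, 0, 0, 0, 38, 0, 0, 0, 52, 0, 0, 0, 62, 0, 0, 0, 66, 0, 0, 0, 66, 0, 0, 0, 66, 0, 0, 0],
)

```text
t: 18.43
ee_pos: [0.6325, -0.0254, 0.0231]
eef_rot: [-1.038, 1.309, 1.037]
wrist_force: [0.0, 0.4, 0.3]
finger_gap: 0.0852
```

Call:
jog_arm(
  increments=[0, 0, 0, 0, 0, 0, 0, 0, 0, 0, 0, 0, 0, 0, 0, 0, 0, 0, 0, 0, 0, 0, 0, 0, 0, 0, 0, 0],
  claw=0,
  force=40,
)

```text
t: 19.02
ee_pos: [0.6326, -0.0252, 0.0238]
eef_rot: [-1.038, 1.308, 1.037]
wrist_force: [-1.0, -0.6, 5.3]
finger_gap: 0.0537
```

Call:
jog_arm(
  increments=[-8, 0, 0, 0, -25, 0, 0, 0, -48, 0, 0, 0, -70, 10, 0, 0, -85, 34, 0, 0, -90, 64, 0, 0, -90, 98, 0, 0, -90, 132, 0, 0],
)

```text
t: 19.68
ee_pos: [0.5026, 0.0051, 0.1136]
eef_rot: [-1.038, 1.308, 1.036]
wrist_force: [-0.5, 0.5, -1.1]
finger_gap: 0.0538
```

Call:
jog_arm(
  increments=[0, 34, 0, 0, 0, 66, 6, 0, 0, 94, 24, 0, 0, 114, 54, 0, 0, 128, 88, 0, 0, 138, 122, 0, 0, 143, 158, 0, 0, 144, 192, 0],
)

```text
t: 20.35
ee_pos: [0.406, 0.2271, 0.1132]
eef_rot: [-1.038, 1.309, 1.039]
wrist_force: [1.4, -0.1, -0.9]
finger_gap: 0.054
```

Call:
jog_arm(
  increments=[0, 0, 30, 0, 0, 0, 55, 0, 0, 0, 70, 0, 0, 0, 73, 0, 0, 0, 73, 0, 0, 0, 73, 0],
)

```text
t: 20.85
ee_pos: [0.4235, 0.2944, 0.1126]
eef_rot: [-1.038, 1.311, 1.037]
wrist_force: [0.6, -1.3, -1.3]
finger_gap: 0.0538
```

```bash
python3 - <<'E'
from h import *
s=arm.read_state();print(s['finger_gap'],s['wrist_force'],s['joints'].round(2))
save('wrist','w5',s=1.3)
go(.4237,.2967,.016)
E
```

```text
0.05381552870781017 [ 0.56720612 -1.26698117 -1.29265765] [-0.75  0.58  0.13  1.98 -0.13  0.59  0.81]
t 20.9 at [0.4235 0.294  0.1126] shift mm [96.6  0.4  2.8]
```

View pics/w5.png

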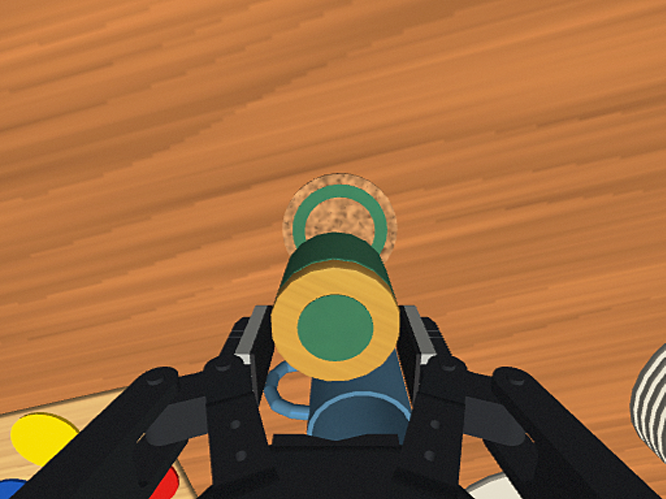

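```bash
python3 - <<'E'
from h import *
for n,u,v,z in [('coC',340,227,.004),('coTop',340,173,.004),('coL',283,228,.004),('coR',398,228,.004),('lid',336,321,.152),('handle',268,395,.07),('mugrim',310,430,.088),('mugrimnear',360,395,.088)]: print(n,ww(u/1.3,v/1.3,z))
go(.4237,.2967,.016)
E
```

```text
coC [0.4207 0.2984 0.004 ]
coTop [0.3795 0.308  0.004 ]
coL [0.4111 0.2542 0.004 ]
coR [0.4322 0.3429 0.004 ]
lid [0.4167 0.2957 0.152 ]
handle [0.5117 0.2235 0.07  ]
mugrim [0.5319 0.2504 0.088 ]
mugrimnear [0.511  0.2896 0.088 ]
t 20.9 at [0.4235 0.294  0.1126] shift mm [96.6  0.4  2.8]
```

```bash
python3 - <<'E'
from h import *
s=dict(arm.read_state()); s['ee_pos']=np.array([.354,-.3128,.1488])
print('jar lid vs TCP',ww(335/1.3,341/1.3,.2,s)-[.354,-.3128,.2])
go(.423,.2972,.0175)
E
```

```text
jar lid vs TCP [-0.0055  0.001   0.    ]
t 20.9 at [0.4235 0.294  0.1126] shift mm [95.1  1.2  3.1]
```

Call:
jog_arm(
  increments=[10, -1, 1, 0, 32, -1, 1, 0, 58, -1, 1, 0, 76, -1, 1, 0, 86, -1, 1, 0, 92, -1, 1, 0, 95, -1, 1, 0, 95, -1, 1, 0],
)

```text
t: 21.57
ee_pos: [0.4252, 0.2959, 0.018]
eef_rot: [-1.037, 1.31, 1.037]
wrist_force: [-0.6, 0.0, -1.2]
finger_gap: 0.0538
```

Call:
jog_arm(
  increments=[0, 0, 0, 0, 0, 0, 0, 0, 0, 0, 0, 0, 0, 0, 0, 0, -10, 0, 0, 0, -35, 0, 0, 0, -70, 0, 0, 0, -110, 0, 0, 0],
  claw=1,
  force=50,
)

```text
t: 22.23
ee_pos: [0.4239, 0.2958, 0.1282]
eef_rot: [-1.038, 1.313, 1.038]
wrist_force: [0.6, 0.8, -0.2]
finger_gap: 0.0852
```

```bash
python3 - <<'E'
from h import *
save('wrist','w6',s=1.3)
go(.4457,-.2573,.169)
E
```

```text
t 22.28 at [0.4285 0.2987 0.136 ] shift mm [ -36.5 -144.5 -537. ]
```

View pics/w6.png

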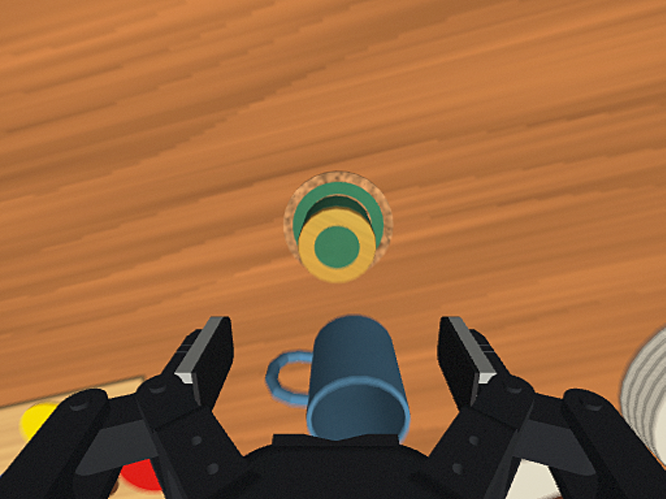

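```bash
python3 - <<'E'
from h import *
s=dict(arm.read_state())
for p in ([.4239,.2958,.1282],[.4285,.2987,.136]):
    s['ee_pos']=np.array(p)
    print('lid',ww(337/1.3,245/1.3,.054,s),'co', (ww(284/1.3,224/1.3,.004,s)+ww(394/1.3,224/1.3,.004,s))/2, 'top',ww(338/1.3,171/1.3,.004,s)+[.0448,-.0105,0])
c=s['ee_pos']
E
```

```text
lid [0.4244 0.2975 0.054 ] co [0.424  0.3001 0.004 ] top [0.4259 0.2987 0.004 ]
lid [0.4317 0.2999 0.054 ] co [0.4308 0.3027 0.004 ] top [0.4316 0.3015 0.004 ]
```

The tin's lid is at (337,245), within about 3 mm of the coaster's centre. It is upright and released, and the mug is untouched. Now the jars go back, red first.

Call:
jog_arm(
  increments=[-15, -2, -10, 0, -35, -8, -35, 0, -41, -17, -70, 0, -41, -26, -108, 0, -41, -36, -146, 0, -41, -46, -184, 0, -41, -56, -222, 0, -41, -66, -260, 0],
)

```text
t: 22.95
ee_pos: [0.4297, 0.0267, 0.1694]
eef_rot: [-1.038, 1.308, 1.037]
wrist_force: [0.8, -0.1, -0.2]
finger_gap: 0.0852
```

Call:
jog_arm(
  increments=[0, -10, -38, 0, 0, -21, -76, 0, 0, -32, -114, 0, 0, -43, -152, 0, 0, -54, -190, 0, 0, -65, -225, 0, 0, -74, -253, 0, 0, -81, -270, 0],
)

```text
t: 23.62
ee_pos: [0.4463, -0.2575, 0.1695]
eef_rot: [-1.036, 1.312, 1.032]
wrist_force: [0.8, 1.0, 0.0]
finger_gap: 0.0856
```

Call:
jog_arm(
  increments=[0, 0, -5, 0, 0, 0, -5, 0, 10, 0, -5, 0, 35, 0, -5, 0, 62, 0, -5, 0, 82, 0, -5, 0, 90, 0, -5, 0, 90, 0, -5, 0],
)

```text
t: 24.28
ee_pos: [0.4445, -0.2552, 0.0766]
eef_rot: [-1.035, 1.31, 1.044]
wrist_force: [-0.7, -0.6, -0.3]
finger_gap: 0.0853
```

Call:
jog_arm(
  increments=[0, 0, 0, 0, 0, 0, 0, 0, 0, 0, 0, 0, 0, 0, 0, 0, 0, 0, 0, 0, 0, 0, 0, 0, 0, 0, 0, 0],
  claw=0,
)

```text
t: 24.87
ee_pos: [0.4471, -0.2577, 0.0801]
eef_rot: [-1.039, 1.307, 1.036]
wrist_force: [-0.2, 1.5, 5.5]
finger_gap: 0.0526
```

Call:
jog_arm(
  increments=[-8, 0, 0, 0, -22, 0, 0, 0, -42, 0, 0, 0, -62, 0, 8, 0, -75, -1, 32, 0, -80, -2, 64, 0, -80, -3, 100, 0, -80, -4, 136, 0],
)

```text
t: 25.53
ee_pos: [0.4811, -0.1257, 0.1599]
eef_rot: [-1.037, 1.309, 1.034]
wrist_force: [0.8, 0.4, -3.2]
finger_gap: 0.0525
```

```bash
python3 - <<'E'
from h import *
go(.6297,.0444,.088)
E
```

```text
t 25.53 at [ 0.4811 -0.1257  0.1599] shift mm [  72.1 -105.2  199.8]
```

Call:
jog_arm(
  increments=[0, -2, 34, 0, 0, -8, 68, 0, 0, -18, 102, 0, 0, -32, 134, 0, 0, -50, 162, 0, 0, -70, 182, 0, 0, -88, 194, 0, 0, -100, 199, 0],
)

```text
t: 26.2
ee_pos: [0.6257, 0.0477, 0.1591]
eef_rot: [-1.04, 1.306, 1.04]
wrist_force: [-0.8, -0.2, -3.5]
finger_gap: 0.0527
```

Call:
jog_arm(
  increments=[0, -6, 1, 0, 0, -6, 1, 0, 0, -6, 1, 0],
)

```text
t: 26.45
ee_pos: [0.6286, 0.043, 0.1585]
eef_rot: [-1.037, 1.312, 1.037]
wrist_force: [-0.8, -0.5, -2.9]
finger_gap: 0.0527
```

Call:
jog_arm(
  increments=[12, 0, 0, 0, 32, 0, 0, 0, 50, 0, 0, 0, 60, 0, 0, 0, 66, 0, 0, 0, 70, 0, 0, 0, 71, 0, 0, 0, 71, 0, 0, 0],
)

```text
t: 27.12
ee_pos: [0.6299, 0.0434, 0.0892]
eef_rot: [-1.038, 1.31, 1.036]
wrist_force: [-2.1, -0.1, 5.4]
finger_gap: 0.0526
```

Call:
jog_arm(
  increments=[0, 0, 0, 0, 0, 0, 0, 0, 0, 0, 0, 0, 0, 0, 0, 0, -10, 0, 0, 0, -35, 0, 0, 0, -60, 0, 0, 0, -81, 0, 0, 0],
  claw=1,
)

```text
t: 27.78
ee_pos: [0.6303, 0.044, 0.1706]
eef_rot: [-1.038, 1.309, 1.037]
wrist_force: [0.5, -0.6, -0.4]
finger_gap: 0.0851
```

```bash
python3 - <<'E'
from h import *
save('top','t3',(205,115,365,215),5)
go(.4459,-.3611,.169)
E
```

```text
t 27.83 at [0.6331 0.0441 0.175 ] shift mm [   4.1   89.5 -437.3]
```

View pics/t3.png

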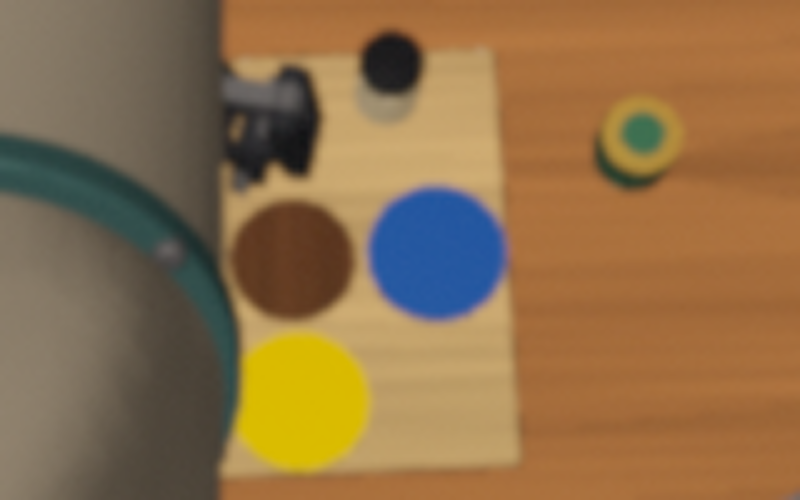

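The arm hides the red jar in this view, so I'll check it at the end. Blue is next.

Call:
jog_arm(
  increments=[0, 4, -20, 0, 0, 10, -50, 0, 0, 17, -85, 0, 0, 24, -120, 0, 0, 31, -155, 0, 0, 38, -190, 0, 0, 45, -225, 0, 0, 52, -260, 0],
)

```text
t: 28.5
ee_pos: [0.5191, -0.1986, 0.1692]
eef_rot: [-1.038, 1.309, 1.037]
wrist_force: [0.3, -1.3, -0.8]
finger_gap: 0.0853
```

Call:
jog_arm(
  increments=[0, 7, -35, 0, 0, 14, -70, 0, 0, 21, -105, 0, 0, 27, -135, 0, 0, 32, -160, 0, 0, 34, -172, 0, 0, 34, -177, 0, 0, 34, -177, 0],
)

```text
t: 29.17
ee_pos: [0.4463, -0.362, 0.1687]
eef_rot: [-1.037, 1.31, 1.036]
wrist_force: [0.4, 1.2, 0.3]
finger_gap: 0.0855
```

Call:
jog_arm(
  increments=[10, 0, 0, 0, 35, 0, 0, 0, 62, 0, 0, 0, 82, 0, 0, 0, 90, 0, 0, 0, 90, 0, 0, 0, 90, 0, 0, 0],
)

```text
t: 29.75
ee_pos: [0.4469, -0.3605, 0.0784]
eef_rot: [-1.038, 1.308, 1.039]
wrist_force: [-0.0, -0.6, 0.8]
finger_gap: 0.0856
```

Call:
jog_arm(
  increments=[0, 0, 0, 0, 0, 0, 0, 0, 0, 0, 0, 0, 0, 0, 0, 0, 0, 0, 0, 0, 0, 0, 0, 0, 0, 0, 0, 0],
  claw=0,
)

```text
t: 30.33
ee_pos: [0.4473, -0.3616, 0.0802]
eef_rot: [-1.039, 1.308, 1.036]
wrist_force: [-0.2, 2.4, 5.7]
finger_gap: 0.0524
```

Call:
jog_arm(
  increments=[-8, 0, 0, 0, -22, 0, 0, 0, -42, 0, 0, 0, -62, -4, 8, 0, -75, -14, 32, 0, -80, -26, 62, 0, -80, -38, 92, 0, -80, -50, 122, 0],
)

```text
t: 31.0
ee_pos: [0.523, -0.2534, 0.1594]
eef_rot: [-1.037, 1.31, 1.036]
wrist_force: [-0.3, -0.4, -5.0]
finger_gap: 0.0522
```

```bash
python3 - <<'E'
from h import *
go(.634,-.0942,.088)
E
```

```text
t 31.0 at [ 0.523  -0.2534  0.1594] shift mm [ 71.5 -71.4 180.4]
```

Call:
jog_arm(
  increments=[0, -12, 30, 0, 0, -24, 60, 0, 0, -36, 90, 0, 0, -48, 120, 0, 0, -59, 148, 0, 0, -67, 169, 0, 0, -71, 179, 0, 0, -72, 181, 0],
)

```text
t: 31.67
ee_pos: [0.6349, -0.0913, 0.1582]
eef_rot: [-1.039, 1.307, 1.042]
wrist_force: [-0.6, 0.5, -4.3]
finger_gap: 0.0523
```

Call:
jog_arm(
  increments=[0, 0, 0, 0, 0, 0, 0, 0],
)

```text
t: 31.83
ee_pos: [0.6327, -0.0973, 0.1584]
eef_rot: [-1.036, 1.313, 1.036]
wrist_force: [0.1, -0.8, -4.8]
finger_gap: 0.0524
```

Call:
jog_arm(
  increments=[12, 0, 0, 0, 32, 0, 0, 0, 50, 0, 0, 0, 60, 0, 0, 0, 66, 0, 0, 0, 70, 0, 0, 0, 71, 0, 0, 0, 71, 0, 0, 0],
)

```text
t: 32.5
ee_pos: [0.6344, -0.0961, 0.0893]
eef_rot: [-1.038, 1.31, 1.035]
wrist_force: [-2.4, -0.8, 4.1]
finger_gap: 0.0524
```

Call:
jog_arm(
  increments=[0, 0, 0, 0, 0, 0, 0, 0, 0, 0, 0, 0, 0, 0, 0, 0, -10, 0, 0, 0, -35, 0, 0, 0, -60, 0, 0, 0, -81, 0, 0, 0],
  claw=1,
)

```text
t: 33.17
ee_pos: [0.6347, -0.0948, 0.1707]
eef_rot: [-1.038, 1.309, 1.036]
wrist_force: [0.0, -0.1, 0.1]
finger_gap: 0.0855
```

Call:
jog_arm(
  increments=[0, 15, -18, 0, 0, 38, -46, 0, 0, 61, -74, 0, 0, 84, -102, 0, 0, 107, -130, 0, 0, 130, -158, 0, 0, 153, -186, 0, 0, 176, -214, 0],
)

```text
t: 33.83
ee_pos: [0.4128, -0.2637, 0.1694]
eef_rot: [-1.039, 1.309, 1.036]
wrist_force: [0.3, -0.5, 0.2]
finger_gap: 0.0852
```

Call:
jog_arm(
  increments=[0, 22, -27, 0, 0, 38, -48, 0, 0, 45, -57, 0, 0, 45, -57, 0, 0, 45, -57, 0],
)

```text
t: 34.25
ee_pos: [0.3579, -0.3078, 0.169]
eef_rot: [-1.038, 1.309, 1.036]
wrist_force: [-0.3, -0.3, -0.5]
finger_gap: 0.0856
```

```bash
python3 - <<'E'
from h import *
print(arm.read_state()['finger_gap'])
save('top','t4',(205,115,365,215),5)
go(.3569,-.3073,.079)
E
```

```text
0.0855621433373332
t 34.3 at [ 0.3587 -0.3071  0.1688] shift mm [89.8  1.8 -0.6]
```

View pics/t4.png

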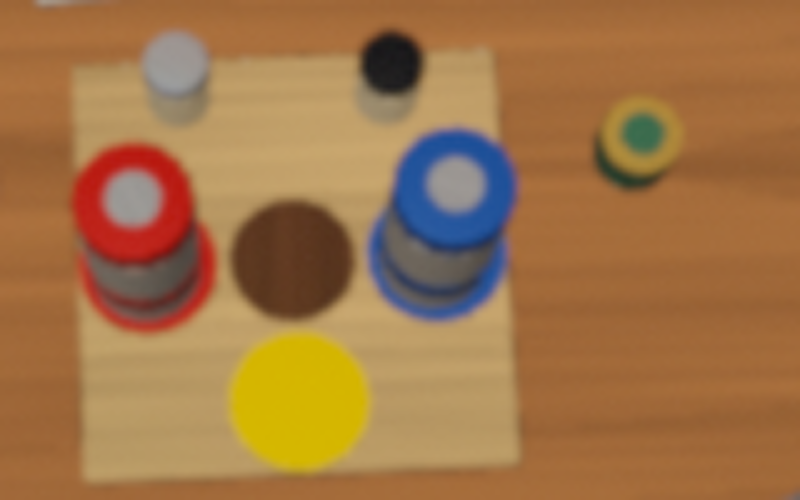

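Red (lid 132,201) and blue (lid 456,186) are back within about 1 mm of where they started. Yellow is last.

Call:
jog_arm(
  increments=[10, 0, 0, 0, 35, 0, 0, 0, 62, 0, 0, 0, 82, 0, 0, 0, 90, 0, 0, 0, 90, 0, 0, 0, 90, 0, 0, 0],
)

```text
t: 34.88
ee_pos: [0.3581, -0.3072, 0.0786]
eef_rot: [-1.039, 1.308, 1.039]
wrist_force: [0.1, -1.0, 0.1]
finger_gap: 0.0851
```

Call:
jog_arm(
  increments=[0, 0, 0, 0, 0, 0, 0, 0, 0, 0, 0, 0, 0, 0, 0, 0, 0, 0, 0, 0, 0, 0, 0, 0, 0, 0, 0, 0],
  claw=0,
)

```text
t: 35.47
ee_pos: [0.358, -0.3081, 0.0799]
eef_rot: [-1.039, 1.308, 1.035]
wrist_force: [-0.2, 1.9, 6.8]
finger_gap: 0.0526
```

Call:
jog_arm(
  increments=[-8, 0, 0, 0, -22, 0, 0, 0, -42, 0, 0, 0, -62, -4, 8, 0, -75, -14, 32, 0, -80, -26, 62, 0, -80, -38, 92, 0, -80, -50, 122, 0],
)

```text
t: 36.13
ee_pos: [0.4342, -0.1995, 0.1598]
eef_rot: [-1.038, 1.309, 1.035]
wrist_force: [-0.0, -0.4, -3.3]
finger_gap: 0.0524
```

Call:
jog_arm(
  increments=[0, -12, 30, 0, 0, -25, 60, 0, 0, -38, 90, 0, 0, -51, 120, 0, 0, -64, 150, 0, 0, -76, 175, 0, 0, -84, 191, 0, 0, -88, 198, 0],
)

```text
t: 36.8
ee_pos: [0.566, -0.0241, 0.1588]
eef_rot: [-1.04, 1.306, 1.041]
wrist_force: [0.8, 0.8, -3.4]
finger_gap: 0.0526
```

Call:
jog_arm(
  increments=[0, 0, 0, 0, 0, 0, 0, 0],
)

```text
t: 36.97
ee_pos: [0.5634, -0.029, 0.1585]
eef_rot: [-1.037, 1.312, 1.037]
wrist_force: [-0.4, -0.8, -3.5]
finger_gap: 0.0527
```

```bash
python3 - <<'E'
from h import *
print(arm.read_state()['finger_gap'])
go(.5645,-.0275,.088)
E
```

```text
0.052700747552940574
t 36.97 at [ 0.5634 -0.029   0.1585] shift mm [70.5 -0.8  1.8]
```

Call:
jog_arm(
  increments=[12, 0, 0, 0, 32, 0, 0, 0, 50, 0, 0, 0, 60, 0, 0, 0, 66, 0, 0, 0, 70, 0, 0, 0, 71, 0, 0, 0, 71, 0, 0, 0],
)

```text
t: 37.63
ee_pos: [0.5645, -0.0295, 0.0891]
eef_rot: [-1.037, 1.31, 1.035]
wrist_force: [-2.1, -0.9, 3.8]
finger_gap: 0.052
```

Call:
jog_arm(
  increments=[0, 0, 0, 0, 0, 0, 0, 0, 0, 0, 0, 0, 0, 0, 0, 0, -10, 0, 0, 0, -35, 0, 0, 0, -65, 0, 0, 0, -100, 0, 0, 0],
  claw=1,
)

```text
t: 38.3
ee_pos: [0.5635, -0.0278, 0.1882]
eef_rot: [-1.036, 1.312, 1.039]
wrist_force: [1.1, 0.3, 0.2]
finger_gap: 0.0851
```

Call:
jog_arm(
  increments=[-20, 5, -30, 0, -20, 12, -65, 0, -20, 20, -100, 0, -20, 28, -135, 0, -20, 36, -170, 0, -20, 44, -205, 0, -20, 50, -235, 0, -20, 55, -250, 0],
)

```text
t: 38.97
ee_pos: [0.4517, -0.2633, 0.2086]
eef_rot: [-1.036, 1.313, 1.032]
wrist_force: [-0.4, -0.0, 0.6]
finger_gap: 0.0856
```

```bash
python3 - <<'E'
from h import *
save('top','t5',s=1.5)
a=cv2.imread('pics/full_t5.png');b=cv2.imread('pics/full_top0.png')
c=lambda i:cv2.resize(i[115:215,205:345],None,fx=4,fy=4,interpolation=cv2.INTER_CUBIC)
d=lambda i:cv2.resize(i[175:285,90:190],None,fx=2.4,fy=2.4,interpolation=cv2.INTER_CUBIC)
x=np.vstack([c(b),c(a)])[:, :]
y=np.vstack([d(b),d(a)]); y=cv2.copyMakeBorder(y,0,x.shape[0]-y.shape[0],0,0,cv2.BORDER_CONSTANT)
z=cv2.resize(np.hstack([x,y]),None,fx=.74,fy=.74);cv2.imwrite('pics/cmp.png',z);print(z.shape)
E
```

```text
(592, 592, 3)
```

View pics/cmp.png

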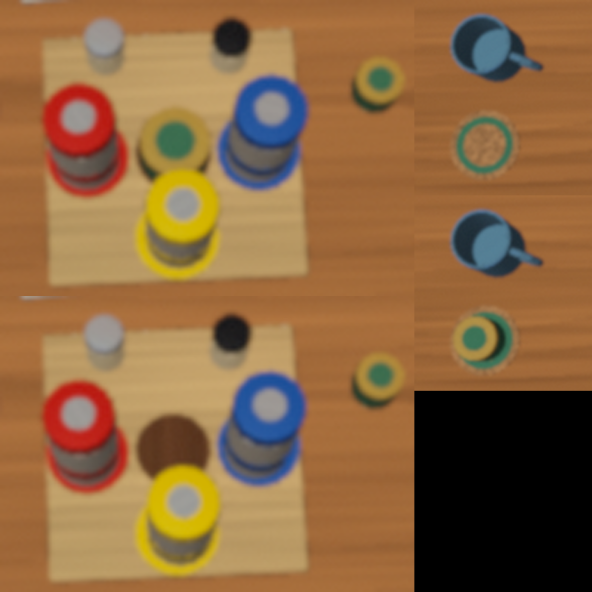

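```bash
python3 - <<'E'
from h import *
print(w('top',124.35,255.3,.054),w('top',129.3,256.7,.004), w('top',90+(484.5-414)/1.776,175+(145-0)/1.776,.004))
arm.hand_in()
E
```

```text
[0.4244 0.2939 0.054 ] [0.4236 0.2967 0.004 ] [0.4237 0.2958 0.004 ]
the job is handed in; nothing more can be done
```

The job is done and handed in after about 39 s of the 147 s allowed; it reports no verdict. I put yellow, blue and red on the tray one after another, stood the tin on the coaster, then put red, blue and yellow back on their own pads.

- **Jars:** in the last top picture all three stand upright within about 1–2 mm of where they started. They were released with the gripper withdrawn.
- **Tin:** it stands about 3 mm from the coaster's centre by both the wrist and the top camera.
- **Mug:** it shows no visible shift between the first and last top pictures.
- **Checks that failed or disagreed:**
  - The wrist camera put lids held in the gripper about 6 mm off the tool centre. A jar and the tin showed nearly the same offset, so I took it as calibration error.
  - The picture taken right after putting red back was blocked by the arm; later pictures showed it in place.

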